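# Pin and wedge a flat bar in the welding jig

## Robot

A 6-joint arm with a two-finger parallel gripper is mounted at the origin on the work surface. World frame = base frame: x ahead of the robot, y to its left, z up, the work surface at z = 0. Lengths are in m, angles in rad, forces in N, time in s.
With the tool pointing down it reaches from about 0.3 to 0.775 m from the base axis. Payload 14.6 kg.
Tool frame: the origin (TCP) lies midway between the tips of the shut fingers; the grasp point (between the pads) lies 19 mm behind it; z points along the fingers, y is the line along which they close (so a half turn about z gives the same grasp; the last joint's range is limited). The gripper opens to 85 mm and grips with 20 to 120 N. Pads are 22 mm wide; open, the fingers measure 114 mm over their backs; the gripper's body (76 mm by 85 mm) begins 54 mm behind the grasp point. The pads swing forward as they close: fully open they stand 13 mm farther back than shut.
Start: joints at [1.281, 0.3, 1.521, -0, 1.321, -0.067], TCP at [0.122, 0.536, 0.231] pointing down, gripper open.
Joint ranges: [-3.03, 3.03], [-0.79, 2.21], [0.23, 2.52], [-1.04, 4.18], [0, 3.07], [-2.55, 2.55]. Speed limits (rad/s): [2.22, 2.22, 2.57, 3.14, 3.14, 3.14].

## Interface

Orientations are given as [roll, pitch, yaw] about the fixed x, y, z axes, in that order (R = Rz(yaw) Ry(pitch) Rx(roll)).
In Python, from station import bot, capture, job_done gives the robot as it stands.
- The arm moves only by the tool apply_moves, never from a script. Its argument "commands" is a list of rows, each a list of 7 numbers: the closure in counts, from 0 (fully open) to 255 (shut), then the shift along the tool's x, y, z in m, then the turn, a rotation vector about the tool's x, y, z in degrees. In form: [[claw, tx, ty, tz, rx, ry, rz], ...]. A call has 1 to 20 rows; each row is the pose to reach, as a shift and turn from the pose commanded when the call began, along the tool's axes at that moment; what a row does not reach only later rows make up. A row lasts 1/8 s, in which the tool goes at most 62.5 mm and 10.7 degrees, less where a joint would pass 70% of its speed; a pose out of reach is approached as far as the arm can. A call with a gripper value outside its range is refused whole. The fingers move at their own pace and stop on an object; the grip force is fixed at half the most. Time passes only in rows, so rows that repeat a pose let the fingers close. It gives the time, the measured TCP pose, the force, the opening and the grip force at its end, in the units of the state.
- bot.get_obs(): the state, without advancing time (a new reading comes with each control period).
- capture(name): name is "side" or "top" or "wrist"; returns a dict with "color" (480x640x3 uint8, red, green, blue), "fx", "fy", "cx", "cy" (pixels), "k1" (the pictures are not rectified: a ray, as slopes to the right and down, at radius r is drawn at 1 + k1 r^2 times it, then the intrinsics apply), "origin" and "orientation" of the camera in the world; the wrist camera has in their place "mount" (4x4, takes a point from camera to tool coordinates, whose origin is the TCP and whose axes are the flange's). Camera axes: x right, y up, looking along -z (the intrinsics and any distortion apply to the point x, -y, -z); pixel columns grow to the right and rows downward; lengths in m; the calibration is good to about 2 mm. A picture is of the moment at which its call begins: read the wrist's pose just before it. There is no depth.
- job_done(): hands the job in; it is judged then, once.
The state is a dict: "t": time; "joint_pos": joint angles; "joint_velocities": joint speeds; "effort": joint torques, N m; "tool_pos": TCP position; "tool_rot": TCP orientation; "wrist_force": force on the tool from outside, world axes, zero at the start; "moment": the same for the moment, N m; "width": opening from 0.0 (shut) to 1.0 (fully open); "gripper_force": force on a finger pad.
Only numpy, scipy, OpenCV 4.12 (cv2) and the standard library are available. Lean on these libraries where they do the work, as an engineer would, in place of code of your own. Each camera call takes 0.05 s, during which the arm holds its last target. There are 200 camera calls.

## Task

Clamp the flat bar in the welding jig for tacking: fetch the yellow-topped locating pin from its rack, find the unmarked blind hole in the jig plate in front of the bar (slide the pin's nose over the plate until it drops in if you cannot see it) and seat the pin fully home, upright, its shoulder on the plate. Then drive the steel wedge between pin and bar, standing on the plate on its long edge, thin end towards the end stop and flat side to the bar, until it is tight and stays tight by itself with the bar hard against the fence and still at the end stop. Leave the other pins and the workpieces and tools lying around where they are.

Things in the scene. Friction and masses are not known exactly. Their poses are not given: they have to be found in the camera images.
- fence: Dark angle-iron fence with end stop, fixed on the bright jig plate. Origin: inside corner of fence and stop on the plate's top face (36 mm above the table); x towards the stop, y into the fence, z up. Fence face y = 0, x -175 to 20 mm, 28 mm high, foot behind to y = 40. Stop face x = 0: block x 0 to 20, y -34 to 0, 22 high. Plate: y -105 to 55 mm, x from -220 or further to at least 20 mm.
- hole_line (a point): On the plate's face at (-80, -66, 0) mm of the fence frame, same axes. The plate's ONE unmarked blind hole has its axis on the line through here along x, within 32 mm either way (the fence is bolted on in a different place each time). 15 mm wide, 1 mm chamfer, 28 mm deep; flat plate around. A pin pressed lightly and slid along loses its support when its nose is over the hole.
- stop_face (a point): The middle of the end stop's working face, on the fence frame at (0, -20, 6) mm; same axes as the fence.
- bar: Flat bar to be clamped: dark steel, 160 x 40 x 12 mm (x, y, z), 0.5 to 0.75 kg, loose. Origin: centre of its underside, x lengthwise. It lies flat in the corner, end within 3 mm of the stop, long side 1 to 4 mm short of the fence. Hard against both, its origin is at (-80, -20) mm in the fence frame, its near side at y = -40.
- pin: Locating pin: bright steel, yellow top, 0.16 kg. Origin on its axis at the shoulder, z up. Collar 24 mm in diameter, z 0 to 14 mm; grip stem 18 mm in diameter, up to z = 50 mm (top 20 mm yellow); below the collar a shank 14 mm in diameter and 26 mm long whose last 6 mm taper to a 6 mm flat nose. Stands in one of the rack's holes, shoulder on the rack (40 mm above the table).
- pin_tip (a point): The end of the pin's nose, on its axis 26 mm below the shoulder. Fully home in the blind hole, it is 26 mm below the plate's top face. The pin has about 1 mm of play in the hole and may lean by some 0.1 rad under the wedge's push.
- rack: Blue block with three holes, 165 x 50 x 40 mm (x, y, z), fixed; origin at the centre of its underside; holes 17 mm wide, 30 mm deep, on its x axis at x = -55, 0 and 55 mm. It stands left or right of the jig.
- green_pin: Another pin in the rack, all green: body 24 mm in diameter and 32 mm high above the shoulder, same shank; origin at the shoulder. Leave it.
- black_pin: Another pin in the rack, all black: body 20 mm in diameter with a 26 mm head, 44 mm high above the shoulder, same shank; origin at the shoulder. Leave it.
- wedge: Blue-grey wedge, 0.35 to 0.55 kg, 120 mm long (x -60 to 60, thin end +x), 36 mm high, standing on its long edge on the table, across the jig from the rack. Origin on the flat side, mid-length, underside. Flat side: y = 0. Head x -60 to -25: parallel, y -18.8 to 0, to grip; then the far side slopes, y = 0.12 x - 15.8 mm (8.6 mm thick at the thin end). On the plate it stands 24 mm above the bar.
- wedge_thin (a point): Middle of the wedge's thin end face, at (60, -4.3, 18) mm in the wedge frame.
- wedge_thick (a point): Middle of the wedge's thick end face (to tap on), at (-60, -9.4, 18) mm in the wedge frame. With bar on fence and pin home the gap to its collar is 14 mm, so the wedge gets tight with the pin's axis 0 to 15 mm ahead of its origin; 15 to 22 N of push then leave it jammed (self-locking).
- channel: Finished welded channel piece on the right front part of the jig plate, 38 x 40 x 30 mm (x, y, z); origin at the centre of its underside. Leave it.
- tee_a: Welded tee piece, flange 80 x 45 mm, 50 mm high, on the table left of and behind the jig; origin at the centre of its underside. Leave it.
- tee_b: Welded tee piece, flange 75 x 45 mm, 50 mm high, right of and behind the jig; origin at the centre of its underside. Leave it.
- strips: Stack of four bare steel strips, 110 x 45 mm overall, 20 mm high, behind the jig; origin at the centre of its underside. Leave it.
- pliers: Red-handled pliers lying open on the left, beyond the rack or wedge, 180 x 85 mm, 13 mm high; origin at the middle of the length, x towards the jaws. Leave them.
- hammer: Hammer lying on the right, beyond the rack or wedge, 240 mm long, head to +x, below 40 mm high; origin at the middle of the length. Leave it.
Things that resemble listed ones, but are neither listed nor needed, are in the scene too. Leave any brown look-alike of the pin alone.

How it is judged:
By the outcome, as a careful person would: the job done as asked, in the order asked, and still so for the second after the job is handed in, with the robot touching nothing.
It also fails if it takes over 67 s, if anything falls off the work surface, if the arm or the gripper's body presses on something with over 40 N, if the wrist force passes 120 N, or if a joint passes its speed limit or range.

## Working session

There is one attempt and no reset: what is moved stays moved. The work goes in short steps, Python scripts to look and compute and a tool call to move; the robot and the scene stay as the last step left them, time stands still between calls to the robot, and variables do not carry over. Pictures are saved under pics/ and viewed, at most 10 in all, crops included, and the job is handed in when it is done.

Besides the shell and the picture viewer there is one more tool, called after ">>>" by a JSON object that holds its "method" and its "body", one argument or row to a line. apply_moves: Moves the arm, as the interface text tells. Its arguments: {"type":"object","properties":{"commands":{"type":"array"}},"required":["commands"]}

```bash
ls; mkdir -p pics
python3 - <<'E'
from station import bot,capture
import cv2
o=bot.get_obs();print(o)
for n in("top","side"):
    c=capture(n);print({k:v for k,v in c.items() if k!="color"})
    cv2.imwrite(f"pics/{n}0.png",c["color"][:,:,::-1])
c=capture("wrist");print({k:v for k,v in c.items() if k!="color"});cv2.imwrite("pics/w0.png",c["color"][:,:,::-1])
E
```

```text
pics
{'t': 0.0, 'joint_pos': array([ 1.28140476e+00,  3.00468856e-01,  1.52160262e+00, -1.17914834e-05,
        1.32070129e+00, -6.66367679e-02]), 'joint_velocities': array([ 0.00037345, -0.00038185,  0.00049435,  0.00123107,  0.00031693,
       -0.00020541]), 'effort': array([ 1.43895024e-03, -5.43514967e+01, -3.61792552e+01, -8.25656412e-05,
        4.03026046e-03, -7.05231491e-05]), 'tool_pos': array([0.12146047, 0.53617243, 0.23071343]), 'tool_rot': array([-3.14041440e+00, -6.71847067e-05,  2.91884074e+00]), 'wrist_force': array([ 0.04105685, -0.17586625, -0.47000219]), 'moment': array([-0.05935546,  0.02730095, -0.04098055]), 'gripper_force': 0.0, 'width': 0.9999406065477326}
{'fx': 531.2911222227713, 'fy': 531.2911222227713, 'cx': 317.7908471010079, 'cy': 233.1215524291491, 'k1': 0.036127900557178697, 'origin': array([ 0.50389678, -0.02504181,  1.32166242]), 'orientation': array([ 0.05738844,  0.02018494, -1.57504427])}
{'fx': 437.03380747755165, 'fy': 437.03380747755165, 'cx': 318.7588422950646, 'cy': 246.90760288125054, 'k1': 0.006477290655673567, 'origin': array([ 0.03647193, -0.61806341,  0.6392246 ]), 'orientation': array([ 0.97684988,  0.01269138, -0.76842258])}
{'fx': 419.689702610243, 'fy': 419.689702610243, 'cx': 324.95841472688073, 'cy': 241.1852678612668, 'k1': -0.0665359881667167, 'mount': array([[ 1.10213287e-03,  9.51170932e-01,  3.08662669e-01,
         7.90724344e-02],
       [ 9.99999337e-01, -9.45100985e-04, -6.58257614e-04,
        -3.74271737e-04],
       [-3.34398116e-04,  3.08663190e-01, -9.51171343e-01,
        -1.42864974e-01],
       [ 0.00000000e+00,  0.00000000e+00,  0.00000000e+00,
         1.00000000e+00]])}
```

View pics/top0.png

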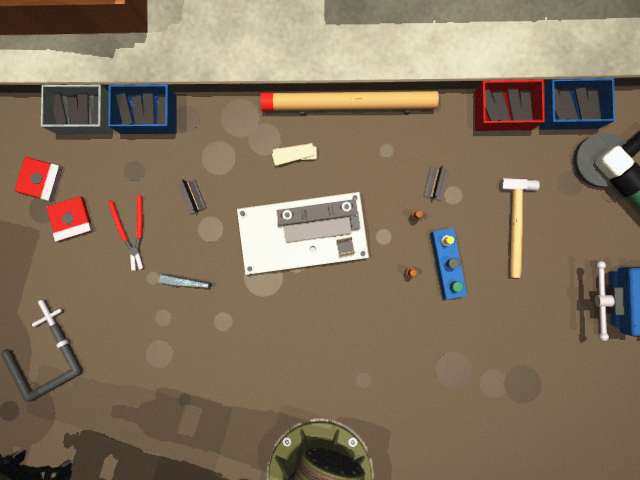

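View pics/side0.png

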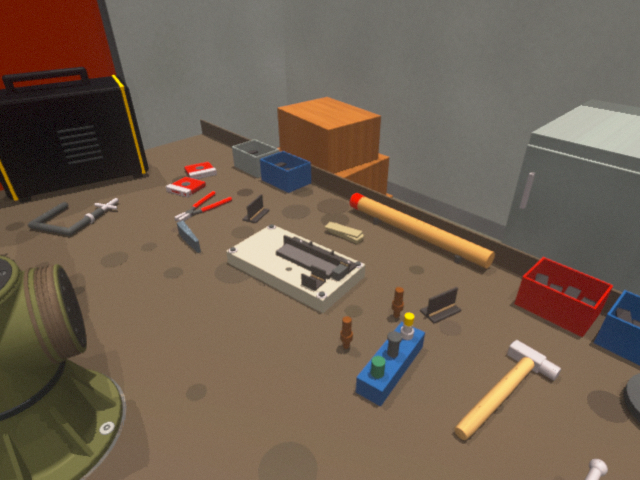

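The top view shows the plate (237-368, 193-273), the bar against the fence at (318,230), and a possible hole at (312,248). The rack is on the right, with the yellow-topped pin at (448,240), black at (452,264) and green at (457,287). Brown look-alikes stand at (418,215) and (411,273), and the wedge is on the left at (185,282). Only the pin in the rack at (448,240) has a yellow top and bright steel body. I'll confirm it in an enlarged crop.

```bash
cat > h.py <<'E'
import numpy as np, cv2
from scipy.spatial.transform import Rotation as R
from station import bot,capture
def RT(o): return R.from_euler('xyz',o)
def cam(c,o=None):
    if 'mount' in c:
        M=c['mount'];T=RT(o['tool_rot']).as_matrix()
        return T@M[:3,:3], T@M[:3,3]+o['tool_pos']
    return RT(c['orientation']).as_matrix(), np.array(c['origin'])
def ray(c,uv,o=None):
    Rm,p=cam(c,o); d=np.array([(uv[0]-c['cx'])/c['fx'],(uv[1]-c['cy'])/c['fy']])
    s=d.copy()
    for _ in range(10): s=d/(1+c['k1']*(s@s))
    return p,Rm@np.array([s[0],-s[1],-1])
def onz(c,uv,z,o=None):
    p,d=ray(c,uv,o); return p+d*(z-p[2])/d[2]
def proj(c,P,o=None):
    Rm,p=cam(c,o); q=Rm.T@(np.array(P)-p); s=np.array([q[0],-q[1]])/-q[2]
    s=s*(1+c['k1']*(s@s)); return s*c['fx']+[c['cx'],c['cy']]
def look(n):
    o=bot.get_obs(); return capture(n),o
def save(im,name): cv2.imwrite('pics/'+name,im[:,:,::-1])
E
python3 - <<'E'
from h import *
c,o=look("top");im=c["color"]
a=cv2.resize(im[185:280,230:375],None,fx=5,fy=5,interpolation=cv2.INTER_CUBIC)[:475,:480] if 0 else cv2.resize(im[185:280,230:375],(580,380),interpolation=cv2.INTER_CUBIC)
b=cv2.resize(im[215:305,425:475],(211,380),interpolation=cv2.INTER_CUBIC)
w=cv2.resize(im[265:300,150:220],(400,200),interpolation=cv2.INTER_CUBIC)
s,_=look("side");t=cv2.resize(s["color"][300:400,330:430],(391,200),interpolation=cv2.INTER_CUBIC)
save(np.vstack([np.hstack([a,b]),np.hstack([w,t])]),"crop1.png")
E
```

```text
(no output)
```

View pics/crop1.png

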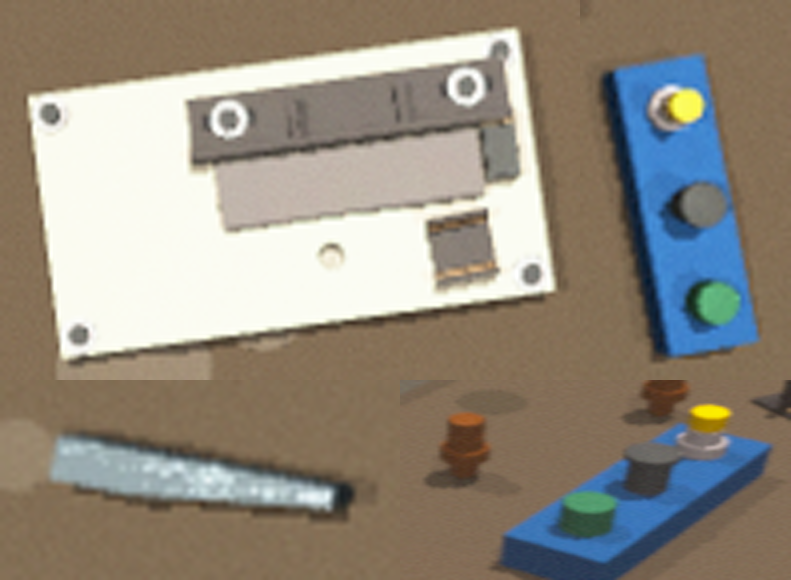

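The crop confirms the yellow-topped pin with its bright collar in the rack's far hole at px (448,240). The hole shows on the plate at px ≈(312.8,249). The wedge has its thin end on the right, at px (209,286). Next I work out rough poses.

Run:
```python
from h import *
c,o=look("top"); s,_=look("side"); np.set_printoptions(precision=4,suppress=True)
cr=lambda u,v:(230+u/4,185+v/4)
for n,uv,z in [("hole",cr(331,256),.036),("barNL",cr(228,229),.048),("barNR",cr(484,193),.048),("fenceBL",cr(195,162),.064),("stopR front",cr(490,180),.058)]: print(n,onz(c,uv,z))
def cent(im,lo,hi,roi):
    h=cv2.cvtColor(im,cv2.COLOR_RGB2HSV);m=cv2.inRange(h,lo,hi);k=np.zeros_like(m);x0,y0,x1,y1=roi;k[y0:y1,x0:x1]=m[y0:y1,x0:x1]
    M=cv2.moments(k,True);return (M['m10']/M['m00'],M['m01']/M['m00']),k
uv,_=cent(c["color"],(22,150,120),(35,255,255),(435,225,470,255));P=onz(c,uv,.090);print("pin top",uv,P)
us,_=cent(s["color"],(22,150,120),(35,255,255),(395,305,425,335));print(us,proj(s,P-[0,0,.005]))
for n,uv,z in [("wthickUp",(150+65*.175,265+57*.175),.036),("wthickLo",(150+55*.175,265+100*.175),.036),("wthinUp",(150+338*.175,265+105*.175),.036),("wthinLo",(150+336*.175,265+135*.175),.036)]: print(n,onz(c,uv,z))
```

```text
hole [0.5395 0.013  0.036 ]
barNL [0.5556 0.0744 0.048 ]
barNR [ 0.5765 -0.0793  0.048 ]
fenceBL [0.5949 0.0928 0.064 ]
stopR front [ 0.5836 -0.0825  0.058 ]
pin top (448.975, 239.675) [ 0.558  -0.3028  0.09  ]
(408.7217391304348, 318.18260869565216) [408.0794 317.0486]
wthickUp [0.4785 0.3796 0.036 ]
wthickLo [0.4604 0.3836 0.036 ]
wthinUp [0.4577 0.2637 0.036 ]
wthinLo [0.445  0.2645 0.036 ]
```

>>> {"method": "apply_moves", "body": {
  "commands": [
    [0,-0.379,-0.135,0,0,0,70],
    [0,-0.379,-0.135,0,0,0,70],
    [0,-0.379,-0.135,0,0,0,70],
    [0,-0.379,-0.135,0,0,0,70],
    [0,-0.379,-0.135,0,0,0,70],
    [0,-0.379,-0.135,0,0,0,70],
    [0,-0.379,-0.135,0,0,0,70],
    [0,-0.379,-0.135,0,0,0,70],
    [0,-0.379,-0.135,0,0,0,70]
  ]
}}

```text
t: 1.48
tool_pos: [0.4608, 0.3214, 0.2312]
tool_rot: [-3.141, -0.0, 1.699]
wrist_force: [-0.1, -0.6, -0.0]
width: 1.001
gripper_force: 0.0
```

Run:
```python
from h import *
c,o=look("wrist");print(o['t'],o['tool_pos'],o['tool_rot'],o['joint_velocities'].max())
np.savez('w1.npz',tool_pos=o['tool_pos'],tool_rot=o['tool_rot'],im=c['color']);save(c['color'],"w1.png")
```

```text
1.475 [0.46076149 0.32135554 0.23118949] [-3.14123449e+00 -3.45564017e-05  1.69878326e+00] 0.01565270053109451
```

View pics/w1.png

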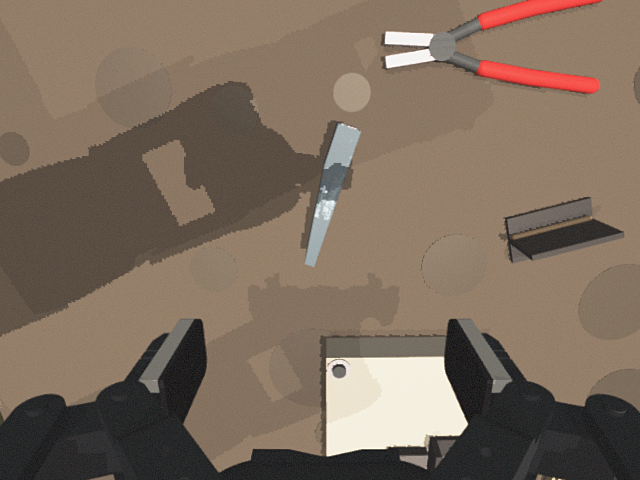

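Wedge at px (305-361, 122-267): thin end at the bottom, straight flat side on the right, towards world +x. I'll measure it by mask.

```bash
cat > wm.py <<'E'
from h import *
np.set_printoptions(precision=4,suppress=True)
d=np.load('w1.npz');o={'tool_pos':d['tool_pos'],'tool_rot':d['tool_rot']};c=capture('wrist')
im=d['im'].astype(int);m=((im[:,:,2]-im[:,:,0])>2).astype(np.uint8);k=np.zeros_like(m);k[110:280,290:375]=m[110:280,290:375]
k=cv2.morphologyEx(k,cv2.MORPH_CLOSE,np.ones((7,7)))
ct=max(cv2.findContours(k,0,2)[0],key=cv2.contourArea);q=cv2.approxPolyDP(ct,2.5,True)[:,0];print(q.tolist())
P=np.array([onz(c,p,.036,o)[:2] for p in ct[:,0]])
for e in q: print(e,onz(c,e,.036,o))
# flat-side fit: world +x extreme per y slice
ys=P[:,1];X=[];Y=[]
for y in np.arange(ys.min()+.008,ys.max()-.008,.004):
    s=P[abs(ys-y)<.003]
    if len(s): X.append(s[:,0].max());Y.append(y)
f=np.polyfit(Y,X,1);print('flat: x=',f,np.std(np.polyval(f,Y)-X),'yrange',ys.min(),ys.max(), 'ang',np.arctan2(-1,-f[0]))
E
python3 wm.py
```

```text
[[339, 123], [325, 159], [305, 262], [311, 265], [359, 134], [358, 130]]
[339 123] [0.4631 0.3883 0.036 ]
[325 159] [0.4559 0.3592 0.036 ]
[305 262] [0.4501 0.2699 0.036 ]
[311 265] [0.4555 0.2678 0.036 ]
[359 134] [0.4798 0.382  0.036 ]
[358 130] [0.4786 0.3849 0.036 ]
flat: x= [0.1944 0.4059] 0.0001633701394927617 yrange 0.26781111047893036 0.38827658820309685 ang -1.7627822597832934
```

>>> {"method": "apply_moves", "body": {
  "commands": [
    [0,-0.308,0.041,-0.02,0,0,90],
    [0,-0.308,0.041,-0.02,0,0,90],
    [0,-0.308,0.041,-0.02,0,0,90],
    [0,-0.308,0.041,-0.02,0,0,90],
    [0,-0.308,0.041,-0.02,0,0,90],
    [0,-0.308,0.041,-0.02,0,0,90],
    [0,-0.308,0.041,-0.02,0,0,90],
    [0,-0.308,0.041,-0.02,0,0,90],
    [0,-0.308,0.041,-0.02,0,0,90],
    [0,-0.308,0.041,-0.02,0,0,90]
  ]
}}

```text
t: 2.82
tool_pos: [0.5406, 0.0214, 0.2514]
tool_rot: [-3.142, -0.0, 0.129]
wrist_force: [0.1, 0.3, -0.4]
width: 1.001
gripper_force: 0.0
```

Run:
```python
from h import *
c,o=look("wrist");print(o['t'],o['tool_pos'],o['tool_rot'],o['joint_pos'])
np.savez('w2.npz',tool_pos=o['tool_pos'],tool_rot=o['tool_rot'],im=c['color']);save(c['color'],"w2.png")
```

```text
2.825 [0.54058128 0.02137455 0.25142523] [-3.14158367e+00 -1.75051899e-04  1.28538903e-01] [-2.82008114e-02  2.64580748e-01  1.51884116e+00  3.70330285e-05
  1.35799924e+00  1.41404879e+00]
```

View pics/w2.png

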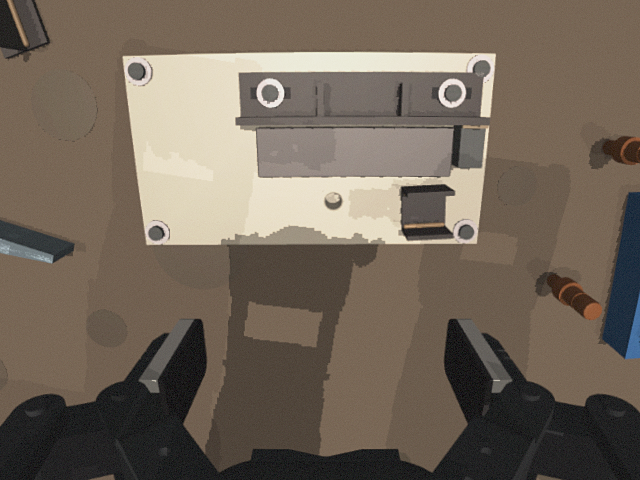

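The hole shows at (333,200), the bar's near edge along row 177 (257-450), the fence strip at rows 118-124, the stop at (455-485,127-167), and the channel at (425,210).

Run:
```python
from h import *
np.set_printoptions(precision=4,suppress=True)
d=np.load('w2.npz');o={'tool_pos':d['tool_pos'],'tool_rot':d['tool_rot']};c=capture('wrist');im=d['im']
g=cv2.cvtColor(im,cv2.COLOR_RGB2GRAY).astype(int)
print(g[188:214:1,322:346:2])
def edge(u0,u1,v0,v1):  # row of max gradient per column
    U=np.arange(u0,u1,4);V=[]
    G=np.abs(np.diff(cv2.GaussianBlur(g.astype(np.float32),(1,3),0),axis=0))
    for u in U: V.append(v0+np.argmax(G[v0:v1,u])+.5)
    f=np.polyfit(U,V,1);r=np.polyval(f,U)-V;k=abs(r-np.median(r))<1.5;f=np.polyfit(U[k],np.array(V)[k],1);return f
f=edge(265,445,170,184);print('bar near',f);A=[onz(c,(u,np.polyval(f,u)),.048,o) for u in(265,445)];print(A, np.arctan2(*(A[1]-A[0])[[1,0]]))
f=edge(245,485,119,128);print('fence front edge',f)
for z in(.064,):
    B=[onz(c,(u,np.polyval(f,u)),z,o) for u in(245,485)];print(B,np.arctan2(*(B[1]-B[0])[[1,0]]))
for n,uv,z in[("hole",(333,200),.036),("stop near top L",(455,167),.058),("stop near top R",(482,167),.058),("bar end R near",(450.5,176.5),.048),("bar end L near",(258,177),.048),("plateNL",(147,244.5),.036),("plateNR",(476,243),.036)]:print(n,onz(c,uv,z,o))
```

```text
[[229 226 226 227 227 226 227 226 227 226 226 227]
 [228 225 225 227 228 227 226 227 226 227 226 226]
 [223 224 227 227 227 231 229 226 226 228 225 225]
 [215 228 227 227 224 220 223 228 228 226 227 227]
 [225 227 227 226 205 189 180 212 225 226 228 225]
 [228 229 225 207 181 195 156 147 192 228 226 225]
 [226 225 216 184 204 203 169 161 160 216 227 224]
 [226 225 194 199 204 190 203 216 176 169 227 225]
 [227 224 194 195 200 183 204 217 175 149 225 227]
 [228 203 190 191 184 186 202 216 166 117 220 227]
 [225 190 181 188 187 185 198 214 169  96 208 226]
 [228 182 153 185 184 187 187 206 208  86 183 226]
 [226 175 111 184 189 184 188 203 178  81 172 223]
 [227 168  84 156 188 193 193 173 114  74 168 221]
 [229 174  86 105 162 167 170 118  85  79 176 227]
 [226 185  86  91  96 102  99  90  83  83 194 229]
 [227 202  94  92  94  91  93  93  84  89 210 226]
 [225 214 115  87  95  99  95  95  88 120 217 225]
 [226 222 160  88  97  91  93  95  89 168 224 224]
 [224 226 202 109  90  93  93  85 120 197 227 225]
 [225 225 220 165 113  98  99 116 180 222 224 224]
 [223 222 227 212 164 141 141 173 209 227 222 225]
 [223 225 224 226 212 203 205 213 223 224 225 225]
 [224 224 225 226 227 226 221 228 224 222 223 225]
 [224 225 223 224 224 224 225 223 225 224 223 223]
 [223 224 222 221 224 224 223 223 224 224 223 224]]
bar near [ -0.0035 178.0874]
[array([0.5566, 0.0732, 0.048 ]), array([ 0.5767, -0.075 ,  0.048 ])] -1.4360284725926362
fence front edge [  0.0035 125.8721]
[array([0.5962, 0.09  , 0.064 ]), array([ 0.6201, -0.0931,  0.064 ])] -1.4410236061601762
hole [0.5421 0.0142 0.036 ]
stop near top L [ 0.5865 -0.0783  0.058 ]
stop near top R [ 0.5895 -0.1002  0.058 ]
bar end R near [ 0.5773 -0.0795  0.048 ]
bar end L near [0.556 0.079 0.048]
plateNL [0.4797 0.1766 0.036 ]
plateNR [ 0.5198 -0.1198  0.036 ]
```

>>> {"method": "apply_moves", "body": {
  "commands": [
    [0,-0.024,0.324,0.06,0,0,-2.4],
    [0,-0.024,0.324,0.06,0,0,-2.4],
    [0,-0.024,0.324,0.06,0,0,-2.4],
    [0,-0.024,0.324,0.06,0,0,-2.4],
    [0,-0.024,0.324,0.06,0,0,-2.4],
    [0,-0.024,0.324,0.06,0,0,-2.4],
    [0,-0.024,0.324,0.06,0,0,-2.4],
    [0,-0.024,0.324,0.06,0,0,-2.4]
  ]
}}

```text
t: 3.92
tool_pos: [0.5582, -0.3023, 0.1918]
tool_rot: [3.141, -0.0, 0.17]
wrist_force: [0.4, 0.0, 0.7]
width: 1.004
gripper_force: 0.0
```

Run:
```python
from h import *
np.set_printoptions(precision=4,suppress=True)
c,o=look("wrist");print(o['t'],o['tool_pos'],o['tool_rot']);save(c['color'],"w3.png")
h=cv2.cvtColor(c['color'],cv2.COLOR_RGB2HSV);m=cv2.inRange(h,(22,140,120),(35,255,255))
n,l,st,ce=cv2.connectedComponentsWithStats(m)
for i in range(1,n):
    if st[i,4]>150: print(st[i],ce[i],onz(c,ce[i],.09,o))
```

```text
3.925 [ 0.5582 -0.3023  0.1918] [ 3.1414 -0.0005  0.1701]
[316 227  27  26 197] [327.8223 242.4264] [ 0.5575 -0.3046  0.09  ]
```

View pics/w3.png

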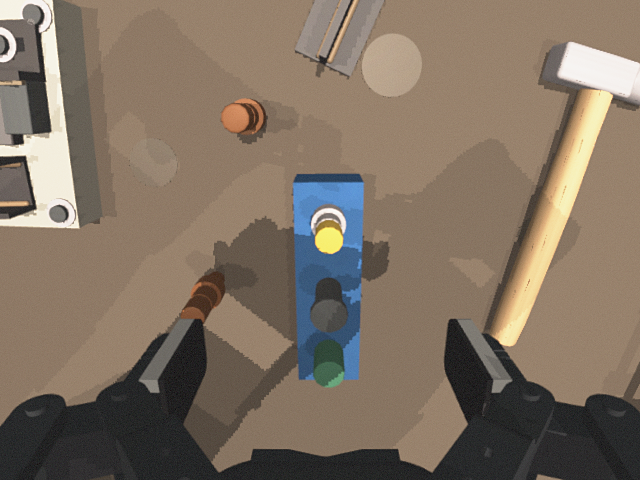

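The yellow pin stands at (329,240) in the rack, with black and green below it in line. Brown look-alikes at (243,117) and (205,295) stay clear of the fingers. I descend half-closed and grip.

>>> {"method": "apply_moves", "body": {
  "commands": [
    [110,0,0.003,0.06,0,0,0],
    [110,0,0.003,0.1,0,0,0],
    [110,0,0.003,0.132,0,0,0],
    [110,0,0.003,0.132,0,0,0],
    [110,0,0.003,0.132,0,0,0],
    [255,0,0.003,0.132,0,0,0],
    [255,0,0.003,0.132,0,0,0],
    [255,0,0.003,0.132,0,0,0],
    [255,0,0.003,0.132,0,0,0]
  ]
}}

```text
t: 5.1
tool_pos: [0.5588, -0.3066, 0.0606]
tool_rot: [3.141, -0.001, 0.168]
wrist_force: [-0.7, 4.6, 6.6]
width: 0.195
gripper_force: 58.4
```

>>> {"method": "apply_moves", "body": {
  "commands": [
    [255,0,0.0,-0.04,0,0,0],
    [255,0,0.0,-0.09,0,0,0],
    [255,0.005,-0.05,-0.11,0,0,2.1],
    [255,0.037,-0.319,-0.11,0,0,2.1],
    [255,0.037,-0.319,-0.11,0,0,2.1],
    [255,0.037,-0.319,-0.11,0,0,2.1],
    [255,0.037,-0.319,-0.11,0,0,2.1],
    [255,0.037,-0.319,-0.11,0,0,2.1],
    [255,0.037,-0.319,-0.05,0,0,2.1],
    [255,0.037,-0.319,-0.05,0,0,2.1],
    [255,0.037,-0.319,-0.05,0,0,2.1]
  ]
}}

```text
t: 6.48
tool_pos: [0.5422, 0.0136, 0.1112]
tool_rot: [3.141, -0.002, 0.131]
wrist_force: [-0.2, 0.4, -0.5]
width: 0.188
gripper_force: 58.9
```

Run:
```python
from h import *
np.set_printoptions(precision=4,suppress=True)
c,o=look("wrist");print(o['t'],o['tool_pos'],o['tool_rot'],o['wrist_force'],o['width']);
s,_=look("side");t,_=look("top")
p=o['tool_pos'];ns=p-[0,0,.0466]
for n,q in(("side",s),("top",t)): print(n,'nose',proj(q,ns),'hole',proj(q,[.5416,.0142,.036]))
print('wrist nose',proj(c,ns,o),'hole',proj(c,[.5416,.0142,.036],o))
w=cv2.resize(c['color'][150:390,180:480],(600,480),interpolation=cv2.INTER_CUBIC)
u,v=proj(s,ns).astype(int);a=cv2.resize(s['color'][v-30:v+30,u-25:u+25],(200,240),interpolation=cv2.INTER_CUBIC)
u,v=proj(t,ns).astype(int);b=cv2.resize(t['color'][v-30:v+30,u-25:u+25],(200,240),interpolation=cv2.INTER_CUBIC)
save(np.hstack([w,np.vstack([a,b])]),"w4.png")
```

```text
6.475 [0.5422 0.0136 0.1112] [ 3.1413 -0.0017  0.131 ] [-0.2212  0.3615 -0.4775] 0.18842711502943627
side nose [288.6856 258.4472] hole [288.9618 268.5462]
top nose [312.1316 247.529 ] hole [312.2373 248.1153]
wrist nose [324.0884 275.7496] hole [322.9399 256.5875]
```

View pics/w4.png

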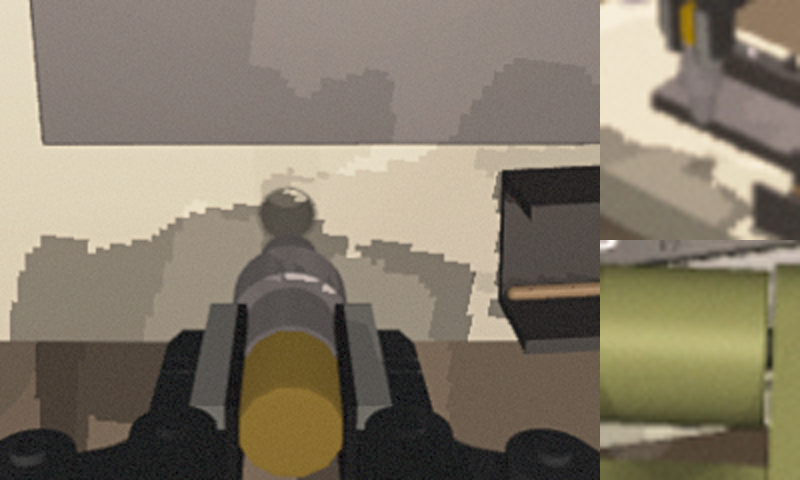

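Hole at crop (287,212), which is full px (323.5,256) and matches the prediction. The pin is upright in the fingers, with its yellow top at full px (325.5,366). I check the in-hand offset by projecting the top and the hole.

Run:
```python
from h import *
np.set_printoptions(precision=4,suppress=True)
c,o=look("wrist");p=o['tool_pos'];X=RT(o['tool_rot']).as_matrix()
print('hole',onz(c,(323.5,256),.036,o))
print('pin top pred',proj(c,p+[0,0,.0294],o),'meas pos',onz(c,(325.5,366.5),p[2]+.0294,o)-p)
h=cv2.cvtColor(c['color'],cv2.COLOR_RGB2HSV);m=cv2.inRange(h,(18,120,60),(38,255,255));m[:300]=0
ys,xs=np.nonzero(m);print(xs.min(),xs.max(),ys.min(),ys.max())
# collar far rim z=+0 shoulder bottom, +x 12mm ; nose far rim
for n,dx,dz in(("nose far",.003,-.0466),("nose ctr",0,-.0466),("collar bottom far",.012,-.0206),("collar top far",.012,-.0066)): print(n,proj(c,p+X[:,0]*dx+[0,0,dz],o))
g=cv2.cvtColor(c['color'],cv2.COLOR_RGB2GRAY);print(g[245:305,324])
```

```text
hole [0.5422 0.0139 0.036 ]
pin top pred [323.6158 367.8506] meas pos [ 0.0006 -0.0005  0.0294]
299 351 316 388
nose far [324.073  270.1469]
nose ctr [324.0704 275.8587]
collar bottom far [323.9643 273.2462]
collar top far [323.8869 286.8902]
[111 110 105 100  98 101 100 103 103  84  83  80  84  82  80  78  82  81
  83  85  80  79  77  78  77  80  76  84  90  98  92  93  97  94  91  95
  90  86  85  74  85 132 183 183 162  99  97 100  96  79  83  85  79  83
  81  83  87  82  87  83]
```

>>> {"method": "apply_moves", "body": {
  "commands": [
    [255,-0.0005,-0.001,0.02,0,0,0],
    [255,-0.0005,-0.001,0.03,0,0,0],
    [255,-0.0005,-0.001,0.035,0,0,0],
    [255,-0.0005,-0.001,0.04,0,0,0],
    [255,-0.0005,-0.001,0.04,0,0,0]
  ]
}}

```text
t: 7.3
tool_pos: [0.5408, 0.0147, 0.0692]
tool_rot: [3.141, 0.0, 0.131]
wrist_force: [-1.5, -1.9, -1.8]
width: 0.195
gripper_force: 58.9
```

>>> {"method": "apply_moves", "body": {
  "commands": [
    [255,0,0,0.005,0,0,0],
    [255,0,0,0.009,0,0,0],
    [255,0,0,0.012,0,0,0],
    [255,0,0,0.014,0,0,0],
    [255,0,0,0.015,0,0,0],
    [255,0,0,0.015,0,0,0]
  ]
}}

```text
t: 8.05
tool_pos: [0.5416, 0.0148, 0.0565]
tool_rot: [3.141, -0.002, 0.132]
wrist_force: [-9.3, -2.2, 24.7]
width: 0.189
gripper_force: 62.3
```

>>> {"method": "apply_moves", "body": {
  "commands": [
    [130,0,0,0,0,0,0],
    [130,0,0,0,0,0,0],
    [130,0,0,0,0,0,0],
    [130,0,0,-0.04,0,0,0],
    [130,0,0,-0.1,0,0,0],
    [0,0,0,-0.14,0,0,0],
    [0,0,0,-0.14,0,0,0],
    [0,0,0,-0.14,0,0,0]
  ]
}}

```text
t: 9.05
tool_pos: [0.5404, 0.0149, 0.1933]
tool_rot: [-3.141, 0.001, 0.132]
wrist_force: [-0.1, 0.4, -0.5]
width: 1.001
gripper_force: 0.0
```

Run:
```python
from h import *
np.set_printoptions(precision=4,suppress=True)
c,o=look("wrist");p=o['tool_pos'];print(o['t'],p,o['tool_rot'],o['wrist_force'])
h=cv2.cvtColor(c['color'],cv2.COLOR_RGB2HSV);m=cv2.inRange(h,(18,120,60),(38,255,255));n,l,st,ce=cv2.connectedComponentsWithStats(m)
for i in range(1,n):
    if st[i,4]>100: print(st[i],ce[i],'at .086',onz(c,ce[i],.086,o))
print(proj(c,[.5418,.0145,.086],o),proj(c,[.5418,.0145,.066],o))
w=cv2.resize(c['color'][90:330,160:500],(680,480),interpolation=cv2.INTER_CUBIC);save(w,"w5.png")
```

```text
9.05 [0.5404 0.0149 0.1933] [-3.1413  0.0013  0.1315] [-0.0916  0.419  -0.5058]
[312 217  27  33 714] [325.0728 232.8501] at .086 [0.5436 0.0149 0.086 ]
[325.2936 235.7187] [325.2911 226.8216]
```

View pics/w5.png

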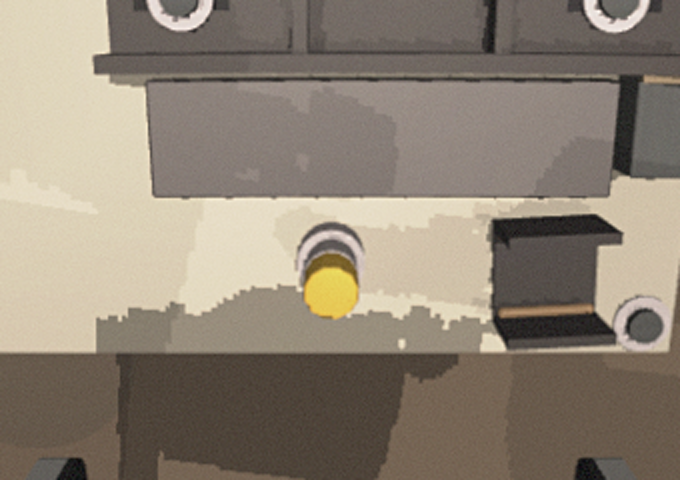

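The pin is home and upright: top at crop (331,290), full px (325.5,235), against (325.3,235.7) predicted for a shoulder at plate height. Bar, fence and channel are untouched. Now to the wedge.

>>> {"method": "apply_moves", "body": {
  "commands": [
    [0,-0.026,-0.361,0.03,0,0,-71.5],
    [0,-0.026,-0.361,0.03,0,0,-71.5],
    [0,-0.026,-0.361,0.03,0,0,-71.5],
    [0,-0.026,-0.361,0.03,0,0,-71.5],
    [0,-0.026,-0.361,0.03,0,0,-71.5],
    [0,-0.026,-0.361,0.03,0,0,-71.5],
    [0,-0.026,-0.361,0.03,0,0,-71.5],
    [0,-0.026,-0.361,0.03,0,0,-71.5],
    [0,-0.026,-0.361,0.03,0,0,-71.5]
  ]
}}

```text
t: 10.22
tool_pos: [0.4677, 0.3687, 0.1636]
tool_rot: [-3.141, 0.001, 1.376]
wrist_force: [-0.6, -0.6, -0.1]
width: 1.002
gripper_force: 0.0
```

Run:
```python
from h import *
np.set_printoptions(precision=4,suppress=True)
c,o=look("wrist");p=o['tool_pos'];X=RT(o['tool_rot']).as_matrix();print(o['t'],p,o['tool_rot'])
im=c['color'].astype(int);m=((im[:,:,2]-im[:,:,0])>2).astype(np.uint8);m[380:]=0;m[:, :230]=0;m[:,420:]=0
m=cv2.morphologyEx(m,cv2.MORPH_CLOSE,np.ones((9,9)));ct=max(cv2.findContours(m,0,2)[0],key=cv2.contourArea)
q=cv2.approxPolyDP(ct,4,True)[:,0]
for e in q: w=onz(c,e,.036,o);print(e,w,'tool:',X.T@(w-p))
P=np.array([X.T@(onz(c,e,.036,o)-p) for e in ct[:,0]]);X_=[];Y=[]
for t in np.arange(P[:,0].min()+.008,P[:,0].max()-.008,.004):
    s=P[abs(P[:,0]-t)<.003]
    if len(s): X_.append(t);Y.append([s[:,1].max(),s[:,1].min()])
Y=np.array(Y);print(np.polyfit(X_,Y[:,0],1));print(np.c_[X_,Y])
```

```text
10.225 [0.4677 0.3687 0.1636] [-3.1408  0.0008  1.3759]
[337 192] [0.4802 0.3915 0.036 ] tool: [0.0249 0.008  0.1276]
[335 202] [0.4777 0.3852 0.036 ] tool: [0.0182 0.0067 0.1276]
[316 202] [0.4655 0.3876 0.036 ] tool: [ 0.0182 -0.0058  0.1276]
[315 193] [0.466  0.3936 0.036 ] tool: [ 0.0242 -0.0064  0.1276]
[313 261] [0.4552 0.3474 0.036 ] tool: [-0.0233 -0.0081  0.1277]
[328 358] [0.4505 0.2691 0.036 ] tool: [-0.101   0.0025  0.1277]
[338 357] [0.458  0.2685 0.036 ] tool: [-0.1001  0.01    0.1277]
[0.0347 0.0012]
[[-0.093   0.0018  0.001 ]
 [-0.089   0.001   0.0003]
 [-0.085   0.0003  0.0003]
 [-0.081   0.0003 -0.0005]
 [-0.077  -0.0005 -0.0012]
 [-0.073  -0.0012 -0.0019]
 [-0.069  -0.0019 -0.0026]
 [-0.065  -0.0019 -0.0026]
 [-0.061  -0.0026 -0.0033]
 [-0.057  -0.0033 -0.004 ]
 [-0.053  -0.004  -0.0047]
 [-0.049   0.0101 -0.0047]
 [-0.045   0.0101 -0.0054]
 [-0.041  -0.0054 -0.0061]
 [-0.037  -0.0061 -0.0067]
 [-0.033  -0.0061 -0.0067]
 [-0.029  -0.0067 -0.0074]
 [-0.025  -0.0074 -0.0081]
 [-0.021  -0.0081 -0.0081]
 [-0.009  -0.0079 -0.0086]
 [ 0.003   0.0095  0.0095]
 [ 0.007   0.0102  0.0095]
 [ 0.015   0.0101  0.0094]]
```

>>> {"method": "apply_moves", "body": {
  "commands": [
    [100,0.002,0.001,0.06,0,0,0],
    [100,0.002,0.001,0.11,0,0,0],
    [100,0.002,0.001,0.135,0,0,0],
    [100,0.002,0.001,0.1475,0,0,0],
    [100,0.002,0.001,0.1475,0,0,0],
    [255,0.002,0.001,0.1475,0,0,0],
    [255,0.002,0.001,0.1475,0,0,0],
    [255,0.002,0.001,0.1475,0,0,0],
    [255,0.002,0.001,0.1475,0,0,0]
  ]
}}

```text
t: 11.4
tool_pos: [0.4695, 0.3714, 0.0182]
tool_rot: [3.14, -0.001, 1.379]
wrist_force: [-1.5, -0.7, 6.0]
width: 0.204
gripper_force: 58.9
```

Run:
```python
from h import *
o=bot.get_obs();print(o['tool_pos'],o['tool_rot'],o['wrist_force'],o['width'])
```

```text
[0.46947884 0.37144609 0.01816522] [ 3.14024278e+00 -1.41909770e-03  1.37923298e+00] [-1.45533925 -0.67403831  5.9772029 ] 0.20421637121832
```

Run:
```python
from h import *
np.set_printoptions(precision=4,suppress=True)
c=capture('wrist');o=dict(tool_pos=np.array([.5404,.0149,.1933]),tool_rot=np.array([-3.1413,.0013,.1315]))
g=cv2.imread('pics/w5.png',0).astype(np.float32);f=lambda u,v:(160+(u+.5)/2-.5,90+(v+.5)/2-.5)
def row(u0,u1,v0,v1,sg):
    G=sg*np.diff(cv2.GaussianBlur(g,(5,5),0),axis=0);U=np.arange(u0,u1,6);V=np.array([v0+G[v0:v1,u].argmax()+.5 for u in U])
    k=np.polyfit(U,V,1);r=abs(np.polyval(k,U)-V);k=np.polyfit(U[r<2],V[r<2],1);return k
n0=None
for name,a,z in(("bar near",(170,600,185,205,1),.048),("fence lower",(110,660,66,84,1),.064)):
    k=row(*a);A,B=[onz(c,f(u,np.polyval(k,u)),z,o) for u in a[:2]];v=(B-A)[:2];v/=np.hypot(*v);n=np.array([-v[1],v[0]]);print(name,k,A,B,np.arctan2(v[1],v[0]),'n',A[:2]@np.array([.9913,.1314]),B[:2]@np.array([.9913,.1314]))
D=np.array([.1314,-.9913])
for nm,uv,z in(("pin top",(331,290.5),.086),("barL",(152,196),.048),("barR",(610,196),.048),("stop near L",(630,176),.058)):
    w=onz(c,f(*uv),z,o);print(nm,w,'n',w[:2]@[.9913,.1314],'d',w[:2]@D)
# collar white ring outer bottom/left/right extents
u=g[255];print(np.round(g[256,285:380:3]))
```

```text
bar near [ -0.0002 197.6382] [0.5565 0.0733 0.048 ] [ 0.5765 -0.0754  0.048 ] -1.4367872429423294 n 0.5612858242757707 0.5616194665398446
fence lower [-0.0006 81.3485] [0.5948 0.0925 0.064 ] [ 0.6184 -0.0806  0.064 ] -1.435211326288455 n 0.6017629568063123 0.6024268362923425
pin top [0.542  0.0148 0.086 ] n 0.5392553946965336 d 0.05654418677764471
barL [0.5563 0.0795 0.048 ] n 0.5618682278550183 d -0.005759337198567152
barR [ 0.5776 -0.0788  0.048 ] n 0.5621840738364272 d 0.15400570572180866
stop near L [ 0.5866 -0.0804  0.058 ] n 0.5709080120892842 d 0.15675688658672432
[219. 215. 208. 212. 173. 202. 215. 180.  77. 105. 156. 133. 100.  93.
  93.  94.  94.  91.  97. 122. 158. 148.  88. 110. 187. 205. 199. 201.
 201. 199. 198. 198.]
```

>>> {"method": "apply_moves", "body": {
  "commands": [
    [255,0,0,-0.03,0,0,0],
    [255,0,0,-0.07,0,0,0],
    [255,0,0,-0.1,0,0,0],
    [255,-0.214,0.11,-0.1,0,0,-18.7],
    [255,-0.214,0.11,-0.1,0,0,-18.7],
    [255,-0.214,0.11,-0.1,0,0,-18.7],
    [255,-0.214,0.11,-0.1,0,0,-18.7],
    [255,-0.214,0.11,-0.1,0,0,-18.7],
    [255,-0.214,0.11,-0.07,0,0,-18.7],
    [255,-0.214,0.11,-0.07,0,0,-18.7]
  ]
}}

```text
t: 12.7
tool_pos: [0.5349, 0.1402, 0.0852]
tool_rot: [-3.137, 0.0, 1.706]
wrist_force: [-0.9, 0.3, -4.6]
width: 0.2
gripper_force: 59.8
```

Run:
```python
from h import *
np.set_printoptions(precision=4,suppress=True)
o=bot.get_obs();p=o['tool_pos'];print(p,o['tool_rot'],o['wrist_force'],o['width'],p[:2]@[.991,.1339],p[:2]@[.1339,-.991])
c,o=look("wrist");s,_=look("side");t,_=look("top")
w=cv2.resize(c['color'][180:480,160:480],(480,450))
u,v=proj(s,p+[0,-.06,0]).astype(int);a=cv2.resize(s['color'][v-45:v+45,u-32:u+32],(320,450),interpolation=cv2.INTER_CUBIC)
save(np.hstack([w,a]),"w6.png")
```

```text
[0.5349 0.1402 0.0852] [-3.1374  0.0001  1.706 ] [-0.9253  0.3178 -4.6402] 0.20009557879635886 0.5488352461431936 -0.0673573099878207
```

View pics/w6.png

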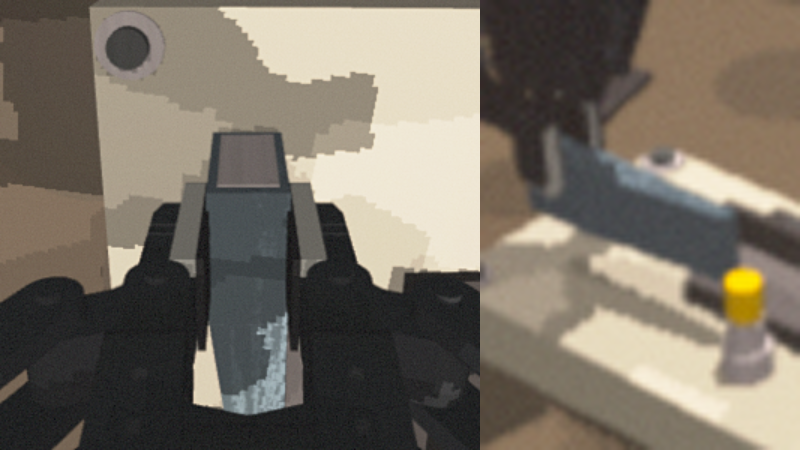

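>>> {"method": "apply_moves", "body": {
  "commands": [
    [255,0,0.002,0.015,0,0,0],
    [255,0,0.002,0.025,0,0,0],
    [255,0,0.002,0.027,0,0,0],
    [255,0,0.002,0.027,0,0,0]
  ]
}}

```text
t: 13.35
tool_pos: [0.5382, 0.1403, 0.0596]
tool_rot: [-3.141, 0.0, 1.706]
wrist_force: [-0.4, -0.2, -4.7]
width: 0.202
gripper_force: 59.8
```

>>> {"method": "apply_moves", "body": {
  "commands": [
    [255,0,0,0.002,0,0,0],
    [255,0,0,0.002,0,0,0]
  ]
}}

```text
t: 13.6
tool_pos: [0.5383, 0.1403, 0.0579]
tool_rot: [3.141, -0.0, 1.706]
wrist_force: [-0.3, 0.9, -4.8]
width: 0.205
gripper_force: 59.8
```

>>> {"method": "apply_moves", "body": {
  "commands": [
    [255,0,0,0.002,0,0,0],
    [255,0,0,0.002,0,0,0]
  ]
}}

```text
t: 13.85
tool_pos: [0.5382, 0.1403, 0.0557]
tool_rot: [-3.141, 0.0, 1.706]
wrist_force: [0.4, 0.3, -4.7]
width: 0.2
gripper_force: 59.8
```

>>> {"method": "apply_moves", "body": {
  "commands": [
    [255,0,-0.001,0.001,0,0,0],
    [255,0,-0.001,0.002,0,0,0],
    [255,0,-0.001,0.002,0,0,0]
  ]
}}

```text
t: 14.22
tool_pos: [0.5372, 0.1402, 0.0542]
tool_rot: [-3.142, 0.0, 1.706]
wrist_force: [-5.3, -0.4, 3.4]
width: 0.202
gripper_force: 61.0
```

>>> {"method": "apply_moves", "body": {
  "commands": [
    [255,0,0,0.001,0,0,0],
    [255,0,0,0.001,0,0,0]
  ]
}}

```text
t: 14.48
tool_pos: [0.5373, 0.1403, 0.0541]
tool_rot: [3.141, -0.0, 1.706]
wrist_force: [-10.9, -2.2, 16.7]
width: 0.204
gripper_force: 62.8
```

>>> {"method": "apply_moves", "body": {
  "commands": [
    [255,0,0,0.001,0,0,0],
    [255,0,0,0.001,0,0,0]
  ]
}}

```text
t: 14.72
tool_pos: [0.5374, 0.1403, 0.0541]
tool_rot: [3.141, -0.0, 1.706]
wrist_force: [-16.7, -2.9, 28.6]
width: 0.204
gripper_force: 64.4
```

>>> {"method": "apply_moves", "body": {
  "commands": [
    [255,0,0,-0.0025,0,0,0],
    [255,-0.005,0,-0.0025,0,0,0],
    [255,-0.01,0,-0.0025,0,0,0],
    [255,-0.014,0,-0.0025,0,0,0],
    [255,-0.018,0,-0.0025,0,0,0],
    [255,-0.022,0,-0.0025,0,0,0],
    [255,-0.022,0,-0.0025,0,0,0]
  ]
}}

```text
t: 15.6
tool_pos: [0.5403, 0.1178, 0.0542]
tool_rot: [-3.141, 0.0, 1.705]
wrist_force: [-0.2, -1.7, -2.3]
width: 0.204
gripper_force: 60.3
```

Run:
```python
from h import *
np.set_printoptions(precision=4,suppress=True)
o=bot.get_obs();p=o['tool_pos'];print(p,o['tool_rot'],o['wrist_force'],'n,d',p[:2]@[.991,.1339],p[:2]@[.1339,-.991])
s,_=look("side");u,v=proj(s,[.545,.015,.06]).astype(int);save(cv2.resize(s['color'][v-40:v+40,u-55:u+55],(770,560),interpolation=cv2.INTER_CUBIC),"s7.png")
```

```text
[0.5403 0.1178 0.0542] [-3.1414  0.0005  1.7054] [-0.2441 -1.7408 -2.3318] n,d 0.5511914251007067 -0.0444222711806795
```

View pics/s7.png

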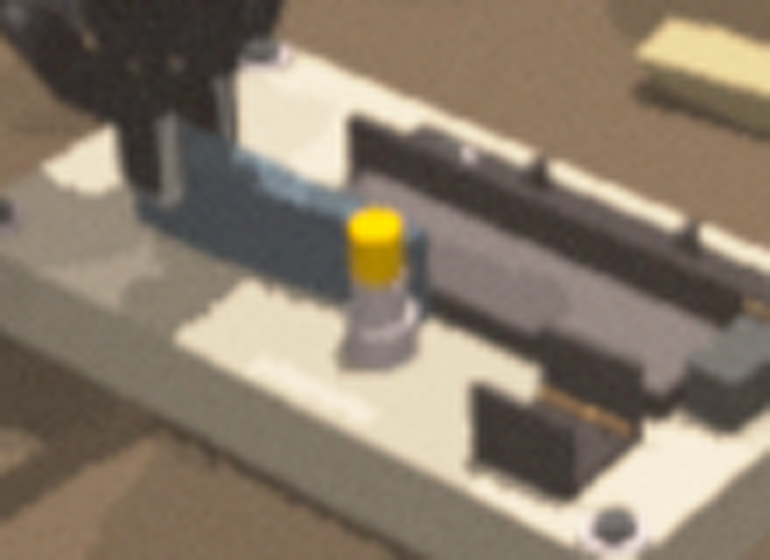

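The thin end has entered between the pin and the bar: in the crop the wedge runs (170-430, 130-300) behind the pin, with low forces. I advance while following the slope.

>>> {"method": "apply_moves", "body": {
  "commands": [
    [255,-0.004,0,0,0,0,0],
    [255,-0.008,0.0002,0,0,0,0],
    [255,-0.012,0.0006,0,0,0,0],
    [255,-0.016,0.001,0,0,0,0],
    [255,-0.02,0.0015,0,0,0,0],
    [255,-0.02,0.0015,0,0,0,0]
  ]
}}

```text
t: 16.4
tool_pos: [0.5444, 0.0983, 0.0542]
tool_rot: [-3.141, 0.0, 1.706]
wrist_force: [0.1, -1.9, -2.9]
width: 0.205
gripper_force: 60.3
```

>>> {"method": "apply_moves", "body": {
  "commands": [
    [255,-0.003,0.0004,0,0,0,0],
    [255,-0.006,0.0008,0,0,0,0],
    [255,-0.009,0.0012,0,0,0,0],
    [255,-0.012,0.0016,0,0,0,0],
    [255,-0.012,0.0016,0,0,0,0]
  ]
}}

```text
t: 17.02
tool_pos: [0.5475, 0.0868, 0.0542]
tool_rot: [-3.141, 0.0, 1.706]
wrist_force: [-3.7, 0.6, -1.7]
width: 0.204
gripper_force: 60.4
```

>>> {"method": "apply_moves", "body": {
  "commands": [
    [255,-0.003,0.0004,0,0,0,0],
    [255,-0.006,0.0007,0,0,0,0],
    [255,-0.008,0.001,0,0,0,0],
    [255,-0.008,0.001,0,0,0,0]
  ]
}}

```text
t: 17.52
tool_pos: [0.5496, 0.0792, 0.0542]
tool_rot: [-3.141, 0.0, 1.706]
wrist_force: [-3.7, 0.9, -1.2]
width: 0.206
gripper_force: 60.4
```

>>> {"method": "apply_moves", "body": {
  "commands": [
    [255,-0.002,0.0002,0,0,0,0],
    [255,-0.004,0.0005,0,0,0,0],
    [255,-0.004,0.0005,0,0,0,0]
  ]
}}

```text
t: 17.9
tool_pos: [0.5501, 0.0759, 0.0542]
tool_rot: [-3.14, -0.001, 1.706]
wrist_force: [-8.7, 5.8, 2.3]
width: 0.206
gripper_force: 60.9
```

>>> {"method": "apply_moves", "body": {
  "commands": [
    [255,-0.001,0.0001,0,0,0,0],
    [255,-0.002,0.0002,0,0,0,0],
    [255,-0.002,0.0002,0,0,0,0]
  ]
}}

```text
t: 18.27
tool_pos: [0.5503, 0.0744, 0.0542]
tool_rot: [-3.14, -0.001, 1.706]
wrist_force: [-10.4, 9.9, 2.7]
width: 0.2
gripper_force: 61.0
```

>>> {"method": "apply_moves", "body": {
  "commands": [
    [255,-0.001,0.0001,0,0,0,0],
    [255,-0.001,0.0001,0,0,0,0]
  ]
}}

```text
t: 18.52
tool_pos: [0.5504, 0.0735, 0.0542]
tool_rot: [-3.139, -0.002, 1.706]
wrist_force: [-11.1, 10.1, 3.7]
width: 0.205
gripper_force: 61.1
```

>>> {"method": "apply_moves", "body": {
  "commands": [
    [255,-0.001,0,0,0,0,0],
    [255,-0.002,0,0,0,0,0],
    [255,-0.002,0,0,0,0,0]
  ]
}}

```text
t: 18.9
tool_pos: [0.5507, 0.0716, 0.0542]
tool_rot: [-3.139, -0.002, 1.706]
wrist_force: [-11.6, 11.1, 4.5]
width: 0.204
gripper_force: 61.1
```

>>> {"method": "apply_moves", "body": {
  "commands": [
    [255,-0.001,0,0,0,0,0],
    [255,-0.002,0,0,0,0,0],
    [255,-0.002,0,0,0,0,0]
  ]
}}

```text
t: 19.27
tool_pos: [0.5508, 0.0704, 0.0543]
tool_rot: [-3.139, -0.003, 1.707]
wrist_force: [-12.9, 18.3, 5.1]
width: 0.206
gripper_force: 61.2
```

>>> {"method": "apply_moves", "body": {
  "commands": [
    [255,-0.0005,0,0,0,0,0],
    [255,-0.0005,0,0,0,0,0]
  ]
}}

```text
t: 19.52
tool_pos: [0.5508, 0.0703, 0.0543]
tool_rot: [-3.139, -0.003, 1.707]
wrist_force: [-12.5, 20.5, 4.8]
width: 0.201
gripper_force: 61.3
```

```bash
cat > chk.py <<'E'
from h import *
np.set_printoptions(precision=4,suppress=True)
o=bot.get_obs();p=o['tool_pos'];print(o['t'],p,o['tool_rot'],o['wrist_force'],'n,d',p[:2]@[.991,.1339],p[:2]@[.1339,-.991])
E
python3 chk.py
```

```text
19.525 [0.5508 0.0703 0.0543] [-3.1393 -0.0032  1.7067] [-12.5232  20.5178   4.8244] n,d 0.5552898401809874 0.00410558980919791
```

>>> {"method": "apply_moves", "body": {
  "commands": [
    [190,0,0,0,0,0,0],
    [150,0,0,0,0,0,0],
    [150,0,0,0,0,0,0],
    [150,0,0,-0.03,0,0,0],
    [150,0,0,-0.08,0,0,0],
    [255,0.042,0,-0.1,0,0,0],
    [255,0.042,0,-0.1,0,0,0],
    [255,0.042,0,-0.1,0,0,0]
  ]
}}

```text
t: 20.52
tool_pos: [0.5462, 0.1092, 0.1537]
tool_rot: [-3.141, 0.0, 1.706]
wrist_force: [1.4, -0.1, -0.2]
width: -0.003
gripper_force: 0.0
```

```bash
python3 chk.py
python3 - <<'E'
from h import *
np.set_printoptions(precision=4,suppress=True)
c,o=look("wrist");s,_=look("side")
u,v=proj(s,[.555,.015,.06]).astype(int);a=cv2.resize(s['color'][v-42:v+42,u-54:u+54],(514,400),interpolation=cv2.INTER_CUBIC)
b=cv2.resize(c['color'][150:480,160:390],(279,400));save(np.hstack([a,b]),"s8.png")
E
```

```text
20.525 [0.5462 0.1092 0.1537] [-3.1409  0.0003  1.706 ] [ 1.4419 -0.1399 -0.2363] n,d 0.5559287989048495 -0.03506927084058781
```

View pics/s8.png

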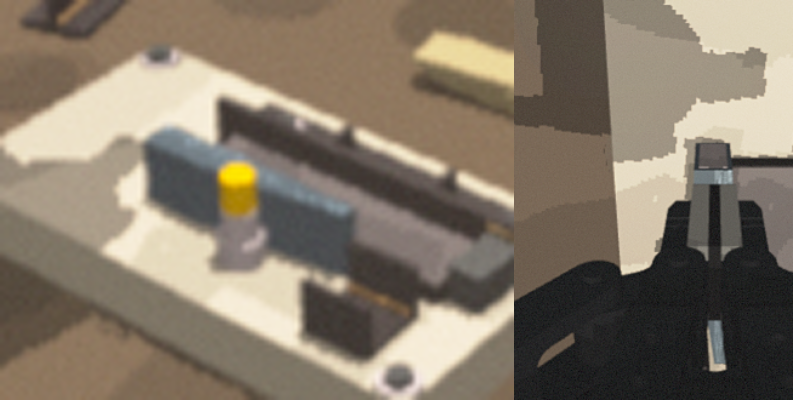

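The wedge stands tight between pin and bar: in the side crop it runs (145-355, 130-270), with the pin upright and the channel untouched. (That was one picture over the limit, so I'll view no more.) Next I push the thick end with closed fingers to set it.

>>> {"method": "apply_moves", "body": {
  "commands": [
    [255,0,-0.0005,0.05,0,0,0],
    [255,0,-0.0005,0.085,0,0,0],
    [255,0,-0.0005,0.097,0,0,0],
    [255,-0.004,-0.0005,0.097,0,0,0],
    [255,-0.008,-0.0005,0.097,0,0,0],
    [255,-0.008,-0.0005,0.097,0,0,0]
  ]
}}

```text
t: 21.38
tool_pos: [0.5476, 0.1013, 0.0585]
tool_rot: [3.14, 0.0, 1.705]
wrist_force: [0.4, 0.9, -1.1]
width: 0.0
gripper_force: 0.0
```

>>> {"method": "apply_moves", "body": {
  "commands": [
    [255,-0.001,0,0,0,0,0],
    [255,-0.002,0,0,0,0,0],
    [255,-0.002,0,0,0,0,0]
  ]
}}

```text
t: 21.75
tool_pos: [0.5472, 0.0997, 0.0574]
tool_rot: [3.141, 0.0, 1.706]
wrist_force: [-0.3, 0.6, -0.6]
width: -0.004
gripper_force: 0.0
```

>>> {"method": "apply_moves", "body": {
  "commands": [
    [255,-0.001,0,0,0,0,0],
    [255,-0.002,0,0,0,0,0],
    [255,-0.002,0,0,0,0,0]
  ]
}}

```text
t: 22.12
tool_pos: [0.5475, 0.0976, 0.0573]
tool_rot: [-3.142, 0.0, 1.706]
wrist_force: [0.6, -0.1, -0.1]
width: 0.002
gripper_force: 0.0
```

>>> {"method": "apply_moves", "body": {
  "commands": [
    [255,-0.001,0,0,0,0,0],
    [255,-0.001,0,0,0,0,0]
  ]
}}

```text
t: 22.38
tool_pos: [0.5476, 0.0967, 0.0573]
tool_rot: [-3.142, -0.0, 1.706]
wrist_force: [-1.0, -0.0, -0.1]
width: 0.002
gripper_force: 0.0
```

>>> {"method": "apply_moves", "body": {
  "commands": [
    [255,-0.001,0,0,0,0,0],
    [255,-0.002,0,0,0,0,0],
    [255,-0.002,0,0,0,0,0]
  ]
}}

```text
t: 22.75
tool_pos: [0.5476, 0.0963, 0.0574]
tool_rot: [3.142, -0.002, 1.706]
wrist_force: [-2.4, 13.7, 1.0]
width: 0.0
gripper_force: 7.1
```

>>> {"method": "apply_moves", "body": {
  "commands": [
    [255,-0.001,0,0,0,0,0],
    [255,-0.001,0,0,0,0,0]
  ]
}}

```text
t: 23.0
tool_pos: [0.5477, 0.096, 0.0575]
tool_rot: [3.141, -0.003, 1.706]
wrist_force: [-4.0, 18.9, 2.9]
width: 0.0
gripper_force: 9.7
```

>>> {"method": "apply_moves", "body": {
  "commands": [
    [255,-0.001,0,0,0,0,0],
    [255,-0.001,0,0,0,0,0]
  ]
}}

```text
t: 23.25
tool_pos: [0.5478, 0.0954, 0.0576]
tool_rot: [3.141, -0.004, 1.706]
wrist_force: [-4.3, 23.6, 5.3]
width: -0.001
gripper_force: 11.7
```

>>> {"method": "apply_moves", "body": {
  "commands": [
    [255,0.012,0,0,0,0,0],
    [255,0.012,0,-0.06,0,0,0],
    [255,0.012,0,-0.11,0,0,0],
    [0,-0.079,-0.018,-0.156,0,0,90],
    [0,-0.079,-0.018,-0.156,0,0,90],
    [0,-0.079,-0.018,-0.156,0,0,90],
    [0,-0.079,-0.018,-0.156,0,0,90],
    [0,-0.079,-0.018,-0.156,0,0,90],
    [0,-0.079,-0.018,-0.156,0,0,90],
    [0,-0.079,-0.018,-0.156,0,0,90],
    [0,-0.079,-0.018,-0.156,0,0,90],
    [0,-0.079,-0.018,-0.156,0,0,90],
    [0,-0.079,-0.018,-0.156,0,0,90],
    [0,-0.079,-0.018,-0.156,0,0,90]
  ]
}}

```text
t: 25.0
tool_pos: [0.5409, 0.012, 0.2133]
tool_rot: [3.141, 0.0, 0.137]
wrist_force: [0.2, -0.1, 0.2]
width: 1.004
gripper_force: 0.0
```

```bash
python3 chk.py
python3 - <<'E'
from h import *
np.set_printoptions(precision=4,suppress=True,linewidth=200)
c,o=look("wrist");im=c['color'];save(im,'w9.png');g=cv2.cvtColor(im,cv2.COLOR_RGB2GRAY)
def st(uv0,z):pass
h=cv2.cvtColor(im,cv2.COLOR_RGB2HSV);m=cv2.inRange(h,(18,120,60),(38,255,255));n,l,s,ce=cv2.connectedComponentsWithStats(m)
for i in range(1,n):
    if s[i,4]>200: print('yellow',s[i],onz(c,(s[i,0]+s[i,2]/2,s[i,1]+s[i,3]-s[i,2]/2),.086,o))
# wedge
k=((im[:,:,2].astype(int)-im[:,:,0])>2).astype(np.uint8);k[:150]=0;k[330:]=0;k=cv2.morphologyEx(k,cv2.MORPH_CLOSE,np.ones((5,5)))
ct=max(cv2.findContours(k,0,2)[0],key=cv2.contourArea)
for e in cv2.approxPolyDP(ct,3,True)[:,0]: w=onz(c,e,.072,o);print('wedge',e,w,'n,d',w[:2]@[.991,.1339],w[:2]@[.1339,-.991])
# profiles along fence normal (z=.048) at several d: grey vs n ; and along d at bar's mid
for d in(.02,.07,.12):
    print('d',d,[int(g[tuple(proj(c,[*(np.array([.991,.1339])*nn+np.array([.1339,-.991])*d),.048],o).round().astype(int)[::-1])]) for nn in np.arange(.588,.616,.001)])
for nn in(.573,.578,.585):
    print('n',nn,[int(g[tuple(proj(c,[*(np.array([.991,.1339])*nn+np.array([.1339,-.991])*d),.048],o).round().astype(int)[::-1])]) for d in np.arange(.145,.170,.001)],[int(g[tuple(proj(c,[*(np.array([.991,.1339])*nn+np.array([.1339,-.991])*d),.048],o).round().astype(int)[::-1])]) for d in np.arange(-.012,.008,.001)])
E
```

```text
25.0 [0.5409 0.012  0.2133] [3.1415 0.0001 0.1367] [ 0.2432 -0.081   0.1823] n,d 0.5376766457165382 0.06052268818171313
yellow [312 212  26  30 619] [0.541  0.0116 0.086 ]
wedge [222 186] [0.5577 0.0853 0.072 ] n,d 0.5641309861552579 -0.00981747482185319
wedge [224 211] [0.5403 0.0827 0.072 ] n,d 0.5464882585919888 -0.009633369033954758
wedge [271 212] [0.544 0.05  0.072] n,d 0.5458270397357354 0.02327437853388583
wedge [400 200] [ 0.5648 -0.0375  0.072 ] n,d 0.5547043296193592 0.11276086212033758
wedge [395 197] [ 0.5664 -0.0336  0.072 ] n,d 0.5567956020672962 0.10917798209715515
wedge [396 187] [ 0.5734 -0.033   0.072 ] n,d 0.5637750257224077 0.10949877971325121
wedge [390 181] [ 0.5769 -0.0282  0.072 ] n,d 0.5678871752573348 0.10517346536826014
wedge [232 179] [0.5635 0.0788 0.072 ] n,d 0.5689544003496505 -0.002614370736165633
d 0.02 [135, 137, 139, 136, 134, 138, 143, 139, 137, 137, 137, 139, 139, 119, 86, 87, 96, 102, 100, 99, 102, 103, 77, 105, 104, 103, 103, 105, 101]
d 0.07 [131, 131, 134, 133, 132, 140, 134, 138, 150, 151, 150, 148, 148, 143, 87, 89, 90, 110, 111, 108, 112, 
[... 180 characters left out ...]
 101]
n 0.573 [120, 126, 130, 123, 124, 124, 123, 121, 124, 125, 123, 125, 100, 40, 37, 36, 38, 83, 99, 98, 93, 95, 101, 100, 99, 101] [217, 215, 216, 216, 220, 217, 219, 215, 221, 218, 136, 129, 132, 131, 131, 130, 131, 134, 133, 127]
n 0.578 [132, 133, 124, 124, 125, 124, 123, 126, 123, 123, 128, 119, 85, 37, 38, 43, 35, 88, 99, 98, 100, 96, 103, 107, 106, 101] [216, 214, 218, 218, 219, 220, 218, 218, 218, 221, 95, 130, 133, 128, 131, 133, 132, 134, 136, 132]
n 0.585 [140, 141, 140, 137, 141, 139, 139, 138, 138, 139, 138, 121, 64, 38, 39, 34, 40, 103, 112, 110, 109, 109, 111, 114, 113, 111] [219, 218, 218, 220, 219, 221, 218, 219, 222, 226, 109, 133, 137, 134, 138, 137, 132, 127, 133, 134]
```

Run:
```python
from h import *
np.set_printoptions(linewidth=220)
c=capture('wrist');d2=np.load('w2.npz')
N=np.array([.991,.1339]);D=np.array([.1339,-.991])
o2=dict(tool_pos=d2['tool_pos'],tool_rot=d2['tool_rot']);g2=cv2.cvtColor(d2['im'],cv2.COLOR_RGB2GRAY)
o9=dict(tool_pos=np.array([.5409,.0120,.2133]),tool_rot=np.array([3.1415,.0001,.1367]));g9=cv2.imread('pics/w9.png',0)
print(np.arange(.594,.614,.001).round(3))
for nm,o,g in(("before",o2,g2),("after",o9,g9)):
    for d in(.01,.04,.07,.1,.13):
        r=[]
        for n in np.arange(.594,.614,.001):
            u,v=proj(c,[*(N*n+D*d),.048],o);r.append(int(cv2.getRectSubPix(g,(1,1),(float(u),float(v)))[0,0]))
        print(nm,d,r)
    for n in(.575,.585):
        print(nm,'stop',[int(cv2.getRectSubPix(g,(1,1),tuple(map(float,proj(c,[*(N*n+D*d),.048],o))))[0,0]) for d in np.arange(.148,.168,.001)])
    for n0,z in((None,None),):
        cam_p=cam(c,o)[1];print('cam n',cam_p[:2]@N,cam_p[2])
```

```text
[0.594 0.595 0.596 0.597 0.598 0.599 0.6   0.601 0.602 0.603 0.604 0.605 0.606 0.607 0.608 0.609 0.61  0.611 0.612 0.613 0.614]
before 0.01 [136, 138, 139, 136, 139, 141, 126, 62, 91, 129, 107, 100, 102, 108, 110, 103, 91, 102, 104, 105, 106]
before 0.04 [136, 137, 139, 140, 140, 141, 135, 90, 78, 129, 107, 100, 100, 104, 113, 103, 80, 99, 105, 105, 111]
before 0.07 [149, 149, 151, 150, 150, 149, 150, 97, 87, 138, 118, 110, 113, 109, 110, 104, 84, 91, 103, 103, 107]
before 0.1 [146, 150, 147, 149, 146, 148, 144, 90, 89, 134, 116, 106, 108, 108, 109, 110, 86, 92, 98, 97, 101]
before 0.13 [144, 143, 144, 145, 145, 144, 142, 92, 83, 119, 108, 103, 103, 103, 102, 105, 61, 92, 93, 89, 107]
before stop [127, 125, 126, 125, 124, 121, 123, 97, 48, 38, 33, 32, 31, 49, 90, 101, 101, 100, 99, 101, 99]
before stop [141, 139, 139, 140, 138, 138, 138, 105, 53, 34, 47, 39, 40, 54, 100, 114, 112, 111, 109, 112, 111]
cam n 0.6177551855915954 0.39430440574390735
after 0.01 [136, 137, 137, 137, 137, 135, 122, 82, 83, 88, 98, 101, 99, 98, 101, 100, 77, 96, 101, 103, 101]
after 0.04 [138, 137, 138, 137, 138, 140, 134, 97, 90, 93, 101, 111, 109, 109, 110, 108, 88, 96, 101, 101, 107]
after 0.07 [134, 144, 149, 150, 150, 149, 150, 136, 91, 89, 99, 109, 110, 108, 112, 104, 79, 94, 100, 101, 110]
after 0.1 [146, 148, 146, 146, 146, 144, 148, 136, 92, 92, 100, 108, 105, 110, 107, 101, 77, 94, 97, 95, 97]
after 0.13 [142, 142, 144, 144, 143, 143, 146, 132, 90, 92, 103, 103, 103, 102, 104, 102, 74, 94, 92, 93, 105]
after stop [123, 125, 125, 122, 123, 124, 124, 122, 117, 68, 30, 38, 38, 41, 84, 99, 99, 96, 97, 97, 98]
after stop [138, 140, 137, 138, 135, 136, 137, 139, 131, 66, 37, 39, 36, 47, 90, 113, 111, 108, 110, 110, 112]
cam n 0.6168593930372906 0.35615743240790104
```

Run:
```python
from h import *
np.set_printoptions(linewidth=220,precision=4,suppress=True)
c=capture('wrist');d2=np.load('w2.npz')
N=np.array([.991,.1339]);D=np.array([.1339,-.991])
o2=dict(tool_pos=d2['tool_pos'],tool_rot=d2['tool_rot']);g2=cv2.cvtColor(d2['im'],cv2.COLOR_RGB2GRAY)
o9=dict(tool_pos=np.array([.5409,.0120,.2133]),tool_rot=np.array([3.1415,.0001,.1367]));g9=cv2.imread('pics/w9.png',0)
def prof(g,o,ns,ds,z): return [int(cv2.getRectSubPix(g,(1,1),tuple(map(float,proj(c,[*(N*n+D*d),z],o))))[0,0]) for n in ns for d in ds]
for nm,o,g in(("before",o2,g2),("after",o9,g9)):
    for d in(.115,.12,.13,.14,.15): print(nm,'near',d,prof(g,o,np.arange(.553,.573,.001),[d],.048))
    for d in(.01,.06,.11,.14): print(nm,'fence back .618-.65 ',d,prof(g,o,np.arange(.634,.660,.001),[d],.042))
    print(nm,'plate near edge',[prof(g,o,np.arange(.492,.510,.001),[d],.036) for d in(0,.1)])
    print(nm,'plate left edge',prof(g,o,[.56],np.arange(-.125,-.100,.001),.036))
```

```text
before near 0.115 [107, 165, 205, 211, 210, 215, 224, 227, 183, 118, 137, 141, 141, 141, 142, 141, 140, 141, 142, 141]
before near 0.12 [59, 151, 190, 188, 207, 211, 210, 224, 230, 124, 136, 141, 138, 138, 139, 139, 139, 140, 142, 140]
before near 0.13 [41, 93, 200, 214, 209, 210, 209, 227, 152, 83, 139, 138, 140, 139, 138, 139, 141, 139, 137, 139]
before near 0.14 [35, 48, 148, 188, 187, 184, 187, 203, 205, 93, 129, 139, 139, 139, 138, 138, 139, 140, 139, 139]
before near 0.15 [40, 41, 87, 195, 202, 202, 203, 207, 198, 127, 122, 125, 123, 122, 126, 123, 123, 125, 125, 126]
before fence back .618-.65  0.01 [149, 224, 234, 233, 236, 197, 124, 110, 112, 110, 149, 233, 232, 231, 231, 232, 232, 232, 232, 232, 231, 231, 232, 234, 228, 139, 102]
before fence back .618-.65  0.06 [115, 112, 115, 115, 116, 114, 116, 115, 116, 113, 181, 237, 233, 232, 232, 233, 233, 233, 232, 233, 233, 234, 233, 236, 230, 118, 99]
before fence back .618-.65  0.11 [97, 95, 106, 108, 112, 110, 109, 109, 112, 108, 167, 227, 231, 230, 231, 230, 230, 230, 231, 231, 231, 230, 229, 233, 210, 122, 98]
before fence bac
[... 1398 characters left out ...]
 235, 217, 115, 103]
after fence back .618-.65  0.11 [99, 93, 100, 109, 110, 112, 110, 109, 112, 111, 164, 228, 228, 228, 228, 230, 228, 230, 230, 231, 231, 229, 229, 231, 235, 102, 97]
after fence back .618-.65  0.14 [107, 106, 102, 103, 107, 104, 105, 105, 105, 102, 187, 228, 225, 227, 226, 226, 227, 226, 226, 226, 226, 228, 226, 229, 218, 109, 100]
after plate near edge [[71, 70, 74, 71, 69, 67, 71, 111, 143, 146, 145, 146, 146, 147, 147, 146, 146, 147, 148], [69, 72, 72, 71, 69, 70, 75, 111, 145, 150, 148, 145, 147, 148, 147, 146, 146, 146, 151]]
after plate left edge [106, 106, 106, 104, 106, 106, 105, 107, 100, 98, 99, 98, 92, 133, 208, 210, 210, 207, 207, 210, 207, 210, 208, 208, 207]
```

>>> {"method": "apply_moves", "body": {
  "commands": [
    [0,0,0.05,0.02,0,0,0],
    [0,0,0.1,0.06,0,0,0],
    [0,0,0.1,0.06,0,0,0],
    [0,0,0.1,0.06,0,0,0]
  ]
}}

```text
t: 25.65
tool_pos: [0.5546, -0.0869, 0.1536]
tool_rot: [-3.142, -0.0, 0.135]
wrist_force: [-0.4, -0.1, -0.0]
width: 0.999
gripper_force: 0.0
```

```bash
python3 chk.py
python3 - <<'E'
from h import *
np.set_printoptions(linewidth=220,precision=4,suppress=True)
c,o=look('wrist');save(c['color'],'w10.png');g=cv2.cvtColor(c['color'],cv2.COLOR_RGB2GRAY)
N=np.array([.991,.1339]);D=np.array([.1339,-.991]);p=cam(c,o)[1];print('cam n,d,z',p[:2]@N,p[:2]@D,p[2])
ds=np.arange(.150,.167,.0005)
for n in(.570,.574,.578,.582,.586,.590,.594): print(n,[int(cv2.getRectSubPix(g,(1,1),tuple(map(float,proj(c,[*(N*n+D*d),.048],o))))[0,0]) for d in ds])
E
```

```text
25.65 [ 0.5546 -0.0869  0.1536] [-3.1415 -0.0002  0.135 ] [-0.4256 -0.0908 -0.0488] n,d 0.5379333450715741 0.16036546327233003
cam n,d,z 0.6171084087396348 0.1607164156978958 0.2964779281355747
0.57 [140, 139, 138, 142, 141, 139, 140, 141, 139, 139, 140, 139, 132, 104, 70, 71, 85, 99, 111, 113, 114, 110, 109, 109, 108, 112, 108, 110, 112, 114, 114, 113, 111, 112, 113]
0.574 [145, 143, 141, 139, 139, 141, 142, 140, 143, 141, 141, 143, 136, 113, 80, 73, 83, 99, 109, 115, 114, 112, 109, 107, 108, 111, 113, 113, 113, 113, 113, 112, 116, 113, 111]
0.578 [141, 143, 144, 143, 141, 141, 141, 141, 142, 143, 145, 144, 138, 115, 82, 68, 77, 98, 112, 120, 114, 111, 112, 113, 112, 111, 113, 112, 112, 113, 115, 116, 113, 113, 115]
0.582 [145, 145, 144, 143, 143, 145, 145, 145, 145, 146, 146, 145, 145, 112, 69, 62, 78, 96, 109, 116, 117, 117, 114, 113, 116, 118, 124, 124, 121, 117, 114, 114, 113, 115, 114]
0.586 [149, 149, 146, 145, 147, 149, 146, 143, 143, 146, 148, 146, 143, 115, 66, 58, 77, 103, 125, 126, 120, 122, 121, 120, 123, 125, 125, 125, 127, 126, 119, 113, 114, 113, 116]
0.59 [158, 159, 161, 162, 159, 157, 161, 159, 159, 160, 160, 158, 160, 131, 89, 70, 79, 103, 124, 130, 127, 124, 124, 123, 122, 123, 125, 126, 124, 126, 127, 126, 126, 128, 129]
0.594 [160, 161, 160, 160, 162, 163, 161, 162, 161, 160, 160, 158, 150, 123, 84, 66, 78, 105, 121, 128, 126, 124, 124, 124, 125, 127, 128, 128, 127, 126, 127, 126, 124, 123, 126]
```

```bash
python3 -c "
from station import job_done
print(job_done())"
```

```text
the job is handed in; nothing more can be done
None
```

The job is handed in at about 26 s: the pin is seated home, the wedge is jammed at about 22–24 N, and the bar is hard against the fence. The bar measures within about 1 mm of the end stop; the pictures couldn't show whether it actually touches. I also viewed 11 pictures, one over the limit.

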